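Load the next sample tile under the four-point probe

TASK

Load the next sample under the four-point probe: slide the top tile off the stack on the lab jack and straight to the left onto the probe stand's stage, between its side rails, until it butts against the back stop - do not lift or tip it, and leave the two tiles beneath where they lie. Then roll the thumbwheel in the top of the probe head, its top away from the jack, until the probe is all the way down and its pins bear on the tile. Leave the meter, tape roll, beaker and pen around the work undisturbed.

Things in the scene. Friction and masses are not known exactly. Their poses are not given: they have to be found in the camera images.
- stand: Four-point probe stand, grey cast metal, fixed, facing the robot's right. Origin: on the worktop below the middle of the stage; its x axis is the loading direction (from the jack over the stage to the round column), y across, z up. Base plate x -52 to 152, y -65 to 65 mm, 17 high. Column at x 112, its top 206 mm up; arm and clamp between column and head, up to 199 mm.
- stage (a point): Middle of the stage's top, 79 mm up, right above the stand's origin, 1 mm lower than the underside of the top tile on the stack. Aluminium stage x -30 to 56, y -50 to 50 mm (stand axes). On it two steel side rails, 6 high, inner faces at y -33.5 and 33.5, from x -18 on; their front ends flare out to about y +-39 at x -32.
- back_stop (a point): Foot of the back stop's face, at stand x 52 mm on the stage's top: a steel bar across the stage, 11 mm high. A tile that butts against it has its origin at stand x 2 mm and its near end at x -48, overhanging the front of the stage by 18.
- head_front (a point): Lower front edge of the probe head, at stand x -40, 132 mm up. The head is a grey box over the stage, x -40 to 38, y -28 to 28, 132 to 215 mm up: a tool that pushes the tile home must lean away from it by some 25 to 45 degrees, fingers pointing to the column. A collar (34 dia., 126 mm up) and the probe (24 dia.) hang from it at x -2.
- wheel_top (a point): Highest point of the thumbwheel's rim (does not turn), stand x -2, 224 mm up. The knurled dark steel wheel, 52 mm dia., 14 wide, stands upright in a slot in the head's top, axis along stand y; only the upper 9 mm show. A fingertip pressed on top (5 to 20 N) and drawn along stand +x rolls it by friction; about 1 to 2 N at the rim turn it. No tilt needed.
- thumbwheel (a joint): Turn of the thumbwheel, rad, from 0 (probe up) to 1.8 (lower stop); grows as its top moves along the stand's +x, away from the jack; 1 rad is 26 mm at the rim and lowers the probe 10 mm. Starts at 0.1 to 0.45, stays where left. The pins touch a tile on the stage at 1.4; further turning presses their spring, 0.5 N to about 2.5 N at the stop.
- jack: Lab scissor jack, fixed, before the open end of the stage (to the robot's right of it): aluminium top plate 100 x 74 mm, its top 50 mm up; black screw knob (26 dia., 25 mm up) along its -x, ending 72 mm from the centre. Origin: on the worktop below its centre, 101 to 107 mm before the stand's origin. Its axes: within 0.04 rad of the stand's.
- tile_top: Top tile of the stack of three, the one to load. White ceramic sample tile with a thin dark metal film and two brass strips on its top; 100 (x) x 60 (y) x 15 (z) mm, 0.22 kg. Origin: centre of its underside; at the start 80 mm above the worktop, long axis roughly along the loading direction. All three tiles look the same and lie loose on one another.
- tile_mid: Middle tile of the stack, same tile; its top is the seam at 80 mm height on which the top tile slides. Origin: centre of its underside. To stay on the jack.
- tile_low: Lowest tile of the stack, on the jack. Origin: centre of its underside. To stay.
- meter: Hand-held multimeter lying beside the stand, 136 x 68 x 40 mm, bystander. Origin: centre of its underside.
- tape: Roll of black tape lying flat, 62 mm dia., 19 high, bystander. Origin: centre of its underside.
- beaker: Clear beaker, 69 mm dia., 81 high, standing beside the stand, bystander. Origin: centre of its underside.
- pen: Marker pen lying beside the jack, 135 mm long, 17 thick, bystander. Origin: centre of its underside.
- pin_block: Spring-loaded pin block (20 mm dia.) at the lower end of the probe, with four brass pins in a row. Origin: the pins' tips, at stand x -2, y 0; 108 mm up at thumbwheel 0, lowered 10 mm per rad; a tile's top on the stage is 94 mm up. The pin block gives upward by up to 6 mm on a spring.
Things that resemble listed ones, but are neither listed nor needed, are in the scene too. What is shaped like the tile_top but purple is not meant.

How it is judged:
On the way:
1. the top tile lies on the stage against the back stop (within 4 mm), the two others still in place (x of tile_top in the frame of stand above -0.002 m and y of tile_top in the frame of stand between -0.006 and 0.006 m and z of tile_top in the frame of stand between 0.076 and 0.082 m and angle between the x axis of tile_top and the x axis of stand, either way round below 0.06 rad and angle between tile_top's own z axis and vertical below 0.03 rad and distance of each of tile_mid, tile_low from where it was at the start of the episode below 0.006 m and linear speed of tile_top below 0.01 m/s), for 0.2 s.
At the end, for the whole second after the job is handed in: The top tile lies flat and at rest on the stage between the rails, within 4 mm of the back stop, square within 0.06 rad; the two other tiles are within 6 mm of where they lay; the thumbwheel is past 1.47 rad and the pins press on the tile (over 0.2 N) (all of step 1 and value of joint thumbwheel above 1.47 rad and contact force between pin_block and tile_top above 0.2 N); the robot touches nothing.
It fails at once if the top tile is lifted more than 8 mm off the stack, tipped by more than 0.15 rad or dropped off (height (world z) of tile_top above 0.088 m or angle between tile_top's own z axis and vertical above 0.15 rad or height (world z) of tile_top below 0.072 m).
It fails at once if one of the two lower tiles is shifted by more than 10 mm (distance of any of tile_mid, tile_low from where it was at the start of the episode above 0.01 m).
It fails at once if the multimeter, tape roll, beaker or pen is shoved more than 20 mm (distance of any of meter, tape, beaker, pen from where it was at the start of the episode above 0.02 m).
It also fails if it takes over 54 s, if anything falls off the work surface, if the arm or the gripper's body presses on something with over 40 N, if the wrist force passes 120 N, or if a joint passes its speed limit or range.

ROBOT

A 6-joint arm with a two-finger parallel gripper is mounted at the origin on a cart in front of the work surface, level with it; the furniture and walls round the work are solid. World frame = base frame: x ahead of the robot, y to its left, z up, the work surface at z = 0. Lengths are in m, angles in rad, forces in N, time in s.
With the tool pointing down it reaches from about 0.275 to 0.975 m from the base axis. Payload 8.4 kg.
Tool frame: the origin (TCP) lies between the finger pads; the fingertips stand 22 mm ahead of it and the grasp point (between the pads) lies 3 mm ahead of it (bot.tip_reach is the distance from the TCP to the fingertips, in m); z points along the fingers, y is the line along which they close (so a half turn about z gives the same grasp; the last joint's range is limited). The gripper opens to 92 mm and grips with 3 to 60 N. Pads are 20 mm wide; open, the fingers measure 128 mm over their backs; the gripper's body (75 mm by 189 mm) begins 69 mm behind the grasp point.
Start: joints at [-1.156, 0.353, 1.633, -0, 1.155, -0.002], TCP at [0.253, -0.571, 0.237] pointing down, gripper open.
Joint ranges: [-2.63, 2.63], [-0.92, 2.1], [0.06, 2.66], [-1.3, 4.44], [0, 2.69], [-3.02, 3.02]. Speed limits (rad/s): [2.22, 2.22, 2.79, 3.14, 3.14, 3.14].

INTERFACE

Orientations are given as a unit quaternion [x, y, z, w].
In Python, from cell import bot, viewer, job_done gives the robot as it stands.
- The arm moves only by the shell command python3 -m inch 'ROWS' [FORCE]. ROWS is JSON, a list of rows, each an object with "translation": the shift along the tool's x, y, z as a fraction of full scale, a list of three; "turn": the turn, a rotation vector about the tool's x, y, z as a fraction of full scale, a list of three; "grip": the opening, from 0 (shut) to 1 (fully open). In form: [{"translation": [x, y, z], "turn": [wx, wy, wz], "grip": grip}, ...]. A call has 1 to 20 rows; each row is the pose to reach, as a shift and turn from the pose commanded when the call began, along the tool's axes at that moment, turning the shorter way round; what a row does not reach only later rows make up. Full scale, the value 1, is 0.25 m for a shift and pi rad for a turn. A row lasts 1/8 s, in which the tool goes at most 62.5 mm and 10.7 degrees, less where a joint would pass 70% of its speed; a pose out of reach is approached as far as the arm can. A call with a number of a shift or a turn outside -1 to 1 is refused whole. A call with a gripper value outside its range is refused whole. The fingers move at their own pace and stop on an object; FORCE is the grip in N (left out, the last holds). Time passes only in rows, so rows that repeat a pose let the fingers close. It gives the time, the measured TCP pose, the force, the opening and the grip force at its end, in the units of the state.
- bot.sense(): the state, without advancing time (a new reading comes with each control period).
- viewer.grab_frame(name): name is "scene" or "top"; returns a dict with "color" (420x560x3 uint8, red, green, blue), "intrinsics" (3x3 intrinsics, pixels), "dist_coeffs" ([k1, k2, p1, p2, k3] as OpenCV has them; the pictures are not rectified), "R" (3x3) and "t" (3): a world point X has camera coordinates R X + t. Camera axes: x right, y down, z forward; pixel columns grow to the right and rows downward; lengths in m; the calibration is good to about 2 mm. A picture is of the moment at which its call begins. There is no depth.
- job_done(): hands the job in; it is judged then, once.
The state is a dict: "t": time; "joint_positions": joint angles; "qvel": joint speeds; "joint_torque": joint torques, N m; "ee_pos": TCP position; "ee_rot": TCP orientation; "contact_force": force on the tool from outside, world axes, zero at the start; "wrist_torque": the same for the moment, N m; "width": finger opening in m; "finger_force": force on a finger pad.
Only numpy, scipy, OpenCV 4.12 (cv2) and the standard library are available. Lean on these libraries where they do the work, as an engineer would, in place of code of your own. Each camera call takes 0.05 s, during which the arm holds its last target. There are 200 camera calls.

## Working session

There is one attempt and no reset: what is moved stays moved. The work goes in short steps, Python scripts to look and compute and a shell command to move; the robot and the scene stay as the last step left them, time stands still between calls to the robot, and variables do not carry over. Pictures are saved under pics/ and viewed, at most 10 in all, crops included, and the job is handed in when it is done.

```bash
mkdir -p pics; ls
python3 - <<'E'
from cell import bot, viewer
import cv2
for n in ("scene","top"):
    f=viewer.grab_frame(n); cv2.imwrite(f"pics/{n}0.png",cv2.resize(f["color"][...,::-1],(800,600),interpolation=cv2.INTER_CUBIC))
    cv2.imwrite(f"{n}_raw.png",f["color"][...,::-1])
    print(n,f["intrinsics"],f["dist_coeffs"],f["R"],f["t"])
print(bot.sense(),bot.tip_reach)
E
```

```text
pics
scene [[409.49093709   0.         271.90960938]
 [  0.         409.49093709 209.84778138]
 [  0.           0.           1.        ]] [0.00829291 0.         0.         0.         0.        ] [[-0.64206174 -0.76627218 -0.0241593 ]
 [-0.41141676  0.37097576 -0.83253422]
 [ 0.64691033 -0.52459883 -0.55344656]] [0.34723558 0.37367749 0.67621603]
top [[469.76201344   0.         273.8560249 ]
 [  0.         469.76201344 199.74403545]
 [  0.           0.           1.        ]] [0.03687254 0.         0.         0.         0.        ] [[-0.02849633 -0.99955006 -0.00936165]
 [-0.98326577  0.02971547 -0.1797371 ]
 [ 0.17993441  0.00408314 -0.98367014]] [0.01405944 0.55764232 1.02942202]
{'t': 0.1, 'joint_positions': array([-1.15641509e+00,  3.53575680e-01,  1.63402049e+00,  2.29380446e-07,
        1.15520056e+00, -2.38416124e-03]), 'qvel': array([ 6.05179220e-04, -1.92619672e-03, -1.02656469e-03, -1.89585317e-03,
       -1.17104708e-03,  2.23229147e-05]), 'joint_torque': array([-4.63387132e-04, -5.94904017e+01, -3.34930301e+01,  6.98083872e-02,
        1.84215582e-02, -2.46972252e-05]), 'ee_pos': array([ 0.25285205, -0.57113392,  0.23595756]), 'ee_rot': array([ 9.78366610e-01,  2.06877775e-01, -1.23041220e-04, -5.89331789e-04]), 'contact_force': array([0.4797352 , 0.19868524, 0.71088408]), 'wrist_torque': array([ 6.19216296e-05,  2.54036116e-02, -2.07467949e-02]), 'finger_force': 0.0, 'width': 0.0918575738855753} 0.022
```

View pics/scene0.png

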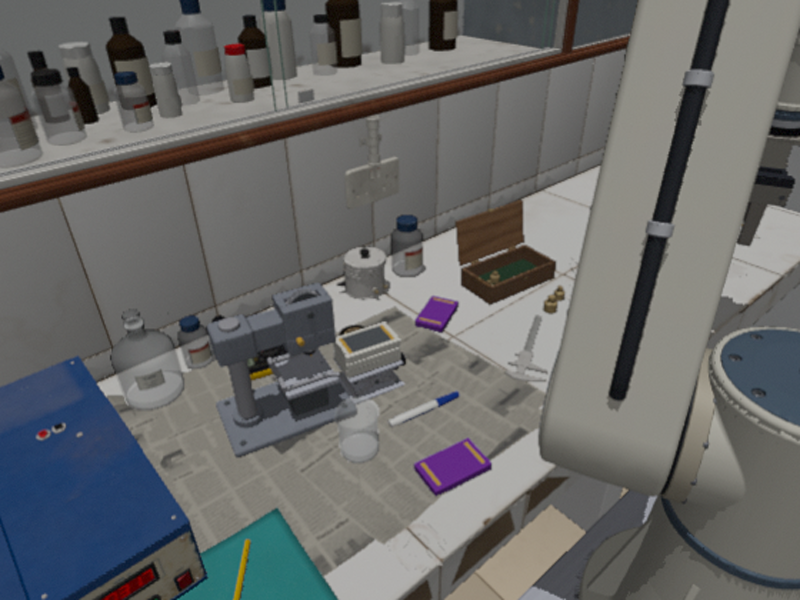

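View pics/top0.png

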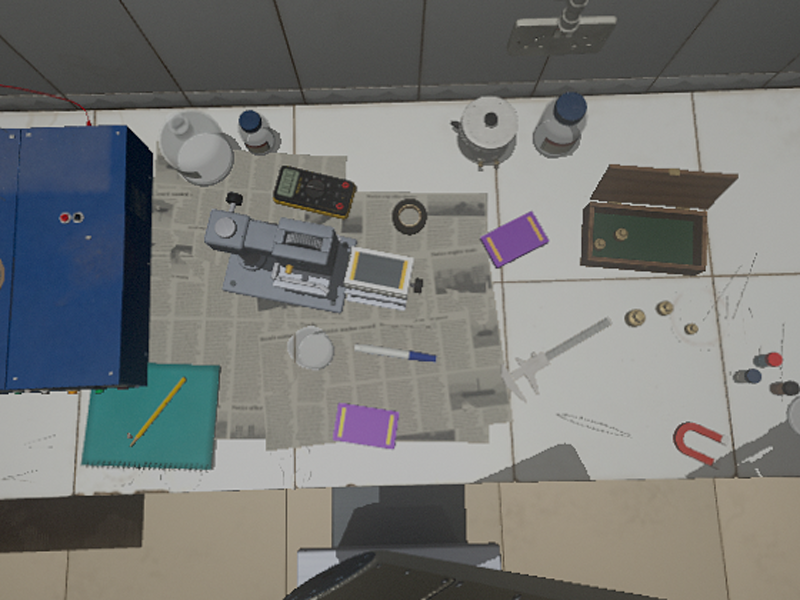

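The scene view shows the stand around (285,370) with the stack on its right at (370,350). In the top view the stand is at (285,260) and the top tile at (380,272). Next I'll take enlarged crops.

Run:
```python
import cv2
a=cv2.imread("top_raw.png")[140:225,140:300]; cv2.imwrite("pics/topc.png",cv2.resize(a,None,fx=5,fy=5,interpolation=cv2.INTER_CUBIC))
a=cv2.imread("scene_raw.png")[195:315,145:295]; cv2.imwrite("pics/scenec.png",cv2.resize(a,None,fx=5,fy=5,interpolation=cv2.INTER_CUBIC))
```

```text
(no output)
```

View pics/topc.png

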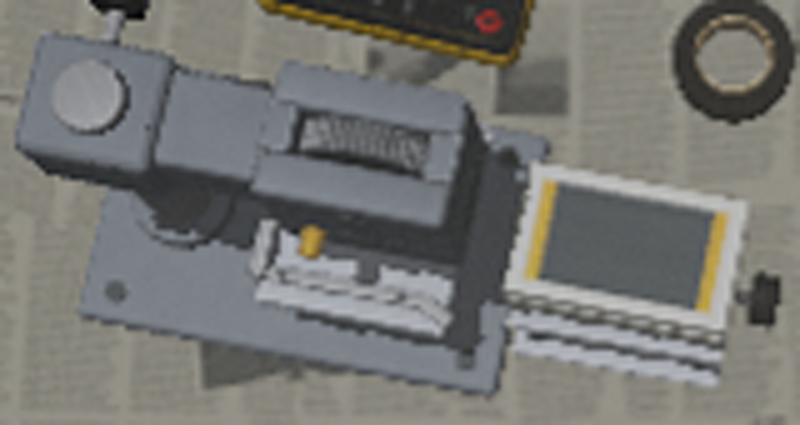

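View pics/scenec.png

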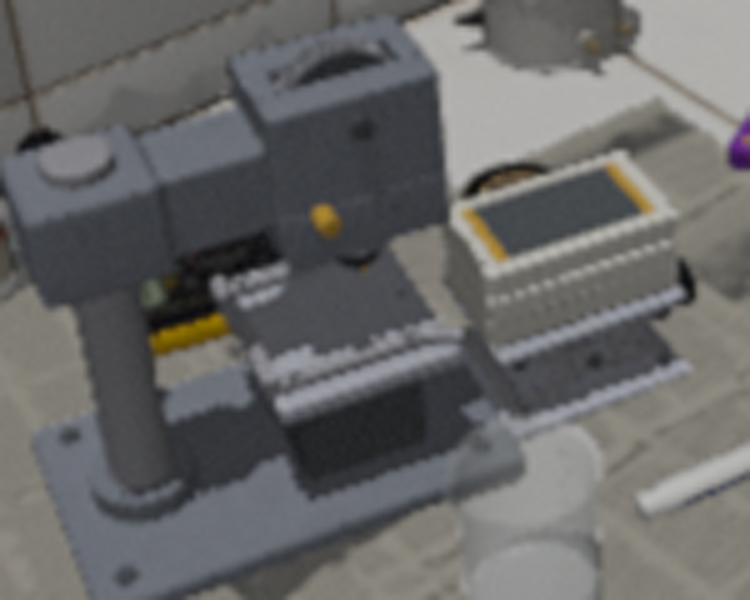

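The top crop gives the head top corners at (470,98), (443,228), (285,62) and (252,195), and tile corners at (533,163), (745,203), (727,328) and (508,290). The scene crop gives head corners at (378,18), (438,68), (228,58) and (262,112), and tile corners at (452,210), (625,152), (678,212) and (490,272). Next I'll triangulate these and fit the poses.

```bash
cat > geo.py <<'E'
import numpy as np, cv2
from scipy.optimize import least_squares
from scipy.spatial.transform import Rotation as Rn
from cell import bot, viewer
C={n:viewer.grab_frame(n) for n in ("scene","top")}
def proj(n,X):
    f=C[n]; return cv2.projectPoints(np.atleast_2d(X).astype(float),cv2.Rodrigues(f["R"])[0],f["t"],f["intrinsics"],f["dist_coeffs"])[0][:,0]
def raw(p,o,s=5): return (np.array(p,float)+.5)/s-.5+np.array(o)
def tri(obs): # {cam:px}
    return least_squares(lambda X: np.concatenate([proj(n,X)[0]-p for n,p in obs.items()]),[.6,0,.1])
def fit(P,obs,freez=False,p0=(.6,.1,1.6,0)):
    def r(q):
        c,s=np.cos(q[2]),np.sin(q[2]); z=q[3] if freez else 0
        W={k:[q[0]+c*v[0]-s*v[1],q[1]+s*v[0]+c*v[1],v[2]+z] for k,v in P.items()}
        return np.concatenate([proj(n,W[k])[0]-p for n,k,p in obs])
    o=least_squares(r,p0,loss='soft_l1'); return o.x,r(o.x).reshape(-1,2)
E
cat > m1.py <<'E'
from geo import *
T=(140,140); S=(145,195)
H={'hfn':(-.04,.028,.215),'hff':(-.04,-.028,.215),'hbf':(.038,-.028,.215),'hbn':(.038,.028,.215),'bfn':(-.052,.065,.017),'bbn':(.152,.065,.017),'bbf':(.152,-.065,.017),'col':(.112,0,.206)}
ot={'hfn':(443,228),'hff':(470,98),'hbf':(285,62),'hbn':(252,195),'bfn':(495,393),'bbn':(82,315),'col':(88,97)}
os_={'hfn':(438,68),'hff':(378,18),'hbf':(228,58),'hbn':(262,112),'bbf':(35,437),'bfn':(522,462),'col':(75,158)}
obs=[('top',k,raw(p,T)) for k,p in ot.items()]+[('scene',k,raw(p,S)) for k,p in os_.items()]
x,r=fit(H,obs); print('stand',x.round(4)); 
for o,e in zip(obs,r): print(o[0],o[1],e.round(2))
tt=dict(lf=(533,163),rf=(745,203),rn=(727,328),ln=(508,290)); ts=dict(lf=(452,210),rf=(625,152),rn=(678,212),ln=(490,272))
for k in tt:
    o=tri({'top':raw(tt[k],T),'scene':raw(ts[k],S)}); print(k,o.x.round(4),o.cost)
for k in ('hfn','hff','hbf','hbn','col'): print(k,tri({'top':raw(ot[k],T),'scene':raw(os_[k],S)}).x.round(4))
TP=dict(lf=(.05,-.03,.0),rf=(-.05,-.03,0),rn=(-.05,.03,0),ln=(.05,.03,0))
ob=[('top',k,raw(p,T)) for k,p in tt.items()]+[('scene',k,raw(p,S)) for k,p in ts.items()]
y,r=fit(TP,ob,True); print('tile',y.round(4),r.round(1).tolist())
c,s=np.cos(x[2]),np.sin(x[2]); d=y[:2]-x[:2]
print('tile in stand',d[0]*c+d[1]*s,-d[0]*s+d[1]*c,'dyaw',y[2]-x[2])
E
python3 m1.py
```

```text
stand [0.5947 0.1189 1.3511 0.    ]
top hfn [-0.3   0.35]
top hff [ 0.16 -0.88]
top hbf [-1.38 -0.86]
top hbn [-1.03 -0.38]
top bfn [-0.09  1.  ]
top bbn [-1.83  0.53]
top col [-0.53 -0.05]
scene hfn [1.01 0.13]
scene hff [ 3.25 -1.89]
scene hbf [-0.34 -0.52]
scene hbn [1.29 1.58]
scene bbf [-1.24 -1.54]
scene bfn [ 1.53 -1.98]
scene col [ 0.44 -0.73]
lf [0.613  0.056  0.0935] 0.7500173273377393
rf [ 0.5923 -0.0371  0.0941] 0.18191033781397722
rn [ 0.5373 -0.0265  0.0929] 0.016759084870765124
ln [0.5573 0.0701 0.0957] 0.2475751507413624
hfn [0.5601 0.0862 0.2144]
hff [0.6152 0.0771 0.2097]
hbf [0.6297 0.1484 0.213 ]
hbn [0.5758 0.1615 0.2179]
col [0.6201 0.2284 0.2035]
tile [0.5755 0.0156 1.3542 0.0933] [[-0.2, -0.5], [1.4, -0.4], [0.1, 0.7], [-0.6, 0.0], [-2.1, -0.2], [-0.1, -0.5], [0.7, 0.2], [0.4, 1.1]]
tile in stand -0.10508254432995065 -0.003800506750470823 dyaw 0.0031090339045976023
```

```bash
cat > go.py <<'E'
# usage: go.py x y z lean_deg [yaw_off_deg] : stand-frame TCP target -> shift (fraction) and turn (fraction) in the tool's axes
import sys, numpy as np
from scipy.spatial.transform import Rotation as R
from cell import bot
S=np.array([.5947,.1189]); A=1.3511
Rs=R.from_euler('z',A).as_matrix()
a=[float(v) for v in sys.argv[1:]]; 
s=bot.sense(); R0=R.from_quat(s["ee_rot"]); p0=np.array(s["ee_pos"])
def instand(p): return Rs.T@(p-np.array([*S,0]))
print('t',round(s["t"],2),'TCP stand mm',(1e3*instand(p0)).round(1),'F stand',(Rs.T@s["contact_force"]).round(1),'w',round(s["width"],4))
base=np.column_stack([[1,0,0],[0,-1,0],[0,0,-1]])
print('tool in stand: lean/other', R.from_matrix(base.T@Rs.T@R0.as_matrix()).as_rotvec(degrees=True).round(2))
if len(a)>=4:
    p=Rs@np.array(a[:3])+np.array([*S,0])
    Rt=R.from_matrix(Rs@base)*R.from_euler('y',a[3],degrees=True)
    print('world target',p.round(3),'translation',(R0.inv().apply(p-p0)/.25).round(4),'turn',((R0.inv()*Rt).as_rotvec()/np.pi).round(4))
    print('tool-axis unit shifts for 1 mm along stand x,y,z', (R0.inv().apply(Rs.T*.001)/.25).round(5).tolist())
E
python3 go.py -.2 -.002 .19 27
```

```text
t 0.2 TCP stand mm [-748.   183.2  236.2] F stand [ 0.  -0.9  0.5] w 0.0916
tool in stand: lean/other [4.000e-02 2.000e-02 5.353e+01]
world target [ 0.553 -0.077  0.19 ] translation [ 1.8986 -1.3225  0.1857] turn [ 0.0698  0.1387 -0.2918]
tool-axis unit shifts for 1 mm along stand x,y,z [[0.00238, -0.00322, 0.0], [-0.00322, -0.00238, 0.0], [0.0, -0.0, -0.004]]
```

```bash
python3 -m inch '[{"translation":[0.47,-0.33,0],"turn":[0,0,-0.15],"grip":0.25},{"translation":[0.95,-0.66,0],"turn":[0,0,-0.29],"grip":0.25},{"translation":[0.95,-0.66,0],"turn":[0,0,-0.29],"grip":0.25},{"translation":[0.95,-0.66,0],"turn":[0,0,-0.29],"grip":0.25},{"translation":[0.95,-0.66,0],"turn":[0,0,-0.29],"grip":0.25},{"translation":[0.95,-0.66,0],"turn":[0,0,-0.29],"grip":0.25},{"translation":[0.95,-0.66,0],"turn":[0,0,-0.29],"grip":0.25},{"translation":[0.95,-0.66,0],"turn":[0,0,-0.29],"grip":0.25}]'; python3 go.py -.2 -.002 .19 27
```

```text
t: 1.2
ee_pos: [0.4029, -0.3254, 0.2365]
ee_rot: [0.788, 0.615, -0.0, 0.0]
contact_force: [-0.0, 0.2, 0.6]
width: 0.0229
finger_force: 0.0
t 1.2 TCP stand mm [-475.5   90.4  236.5] F stand [0.2 0.1 0.6] w 0.0229
tool in stand: lean/other [ 0.01 -0.01  1.47]
world target [ 0.553 -0.077  0.19 ] translation [1.1109 0.3412 0.1858] turn [ 0.0019  0.1501 -0.008 ]
tool-axis unit shifts for 1 mm along stand x,y,z [[0.004, -0.0001, -0.0], [-0.0001, -0.004, 0.0], [-0.0, -0.0, -0.004]]
```

```bash
python3 -m inch '[{"translation":[1.0,0.34,0.186],"turn":[0.002,0.15,-0.008],"grip":0.25},{"translation":[1.0,0.34,0.186],"turn":[0.002,0.15,-0.008],"grip":0.25},{"translation":[1.0,0.34,0.186],"turn":[0.002,0.15,-0.008],"grip":0.25},{"translation":[1.0,0.34,0.186],"turn":[0.002,0.15,-0.008],"grip":0.25},{"translation":[1.0,0.34,0.186],"turn":[0.002,0.15,-0.008],"grip":0.25},{"translation":[1.0,0.34,0.186],"turn":[0.002,0.15,-0.008],"grip":0.25},{"translation":[1.0,0.34,0.186],"turn":[0.002,0.15,-0.008],"grip":0.25}]'; python3 go.py -.196 -.002 .12 27
```

```text
t: 2.08
ee_pos: [0.5457, -0.1038, 0.1904]
ee_rot: [0.758, 0.609, 0.182, -0.146]
contact_force: [-0.4, -0.6, -0.1]
width: 0.0232
finger_force: 0.0
t 2.08 TCP stand mm [-228.    -0.7  190.4] F stand [-0.6  0.3 -0.1] w 0.0232
tool in stand: lean/other [ 0.   26.96 -0.08]
world target [ 0.554 -0.073  0.12 ] translation [-0.0137  0.0053  0.309 ] turn [-0.0001  0.0002  0.0004]
tool-axis unit shifts for 1 mm along stand x,y,z [[0.00357, 1e-05, 0.00181], [1e-05, -0.004, 0.0], [0.00181, 0.0, -0.00357]]
```

```bash
python3 -m inch '[{"translation":[-0.018,0.005,0.177],"turn":[0,0,0],"grip":0.25},{"translation":[-0.036,0.005,0.354],"turn":[0,0,0],"grip":0.25},{"translation":[-0.036,0.005,0.354],"turn":[0,0,0],"grip":0.25},{"translation":[-0.036,0.005,0.354],"turn":[0,0,0],"grip":0.25}]'; python3 go.py -.189 -.002 .1066 27
python3 - <<'E'
from cell import viewer
import cv2
f=viewer.grab_frame("scene")["color"][...,::-1]; a=f[195:315,145:345]
g=viewer.grab_frame("top")["color"][...,::-1]; b=g[140:220,200:340]
import numpy as np
a=cv2.resize(a,(800,480),interpolation=cv2.INTER_CUBIC)
cv2.imwrite("pics/s2.png",a); cv2.imwrite("pics/t2.png",cv2.resize(b,None,fx=5.5,fy=5.5,interpolation=cv2.INTER_CUBIC))
E
```

```text
t: 2.58
ee_pos: [0.5547, -0.0725, 0.1085]
ee_rot: [0.758, 0.609, 0.182, -0.146]
contact_force: [0.1, 0.6, 0.1]
width: 0.0229
finger_force: 0.0
t 2.58 TCP stand mm [-195.5   -2.7  108.5] F stand [0.7 0.1 0.1] w 0.0229
tool in stand: lean/other [-0.05 26.99 -0.09]
world target [ 0.555 -0.066  0.107] translation [ 0.0197 -0.0027  0.0188] turn [0.0001 0.0001 0.0006]
tool-axis unit shifts for 1 mm along stand x,y,z [[0.00356, 1e-05, 0.00182], [1e-05, -0.004, -0.0], [0.00182, 0.0, -0.00356]]
```

View pics/s2.png

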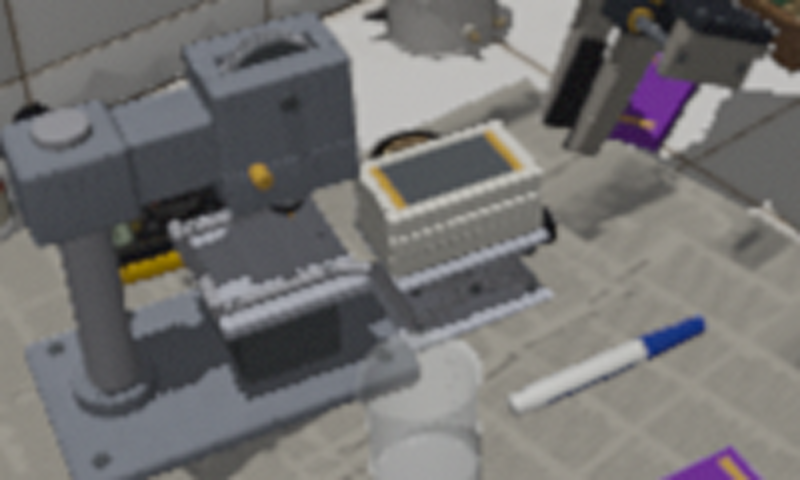

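The scene crop shows the open fingers' tips at about (563,120) and (598,150), beyond the tile's right end (near corner (540,180), far corner (500,122)). I'll check that against the projected tip position and the top view.

Run:
```python
from geo import *
s=bot.sense(); Rt=Rn.from_quat(s["ee_rot"]).as_matrix(); p=np.array(s["ee_pos"])
for nm,l in dict(tipc=(0,0,.022),f_m=(.01,-.0115,.022),f_p=(.01,.0115,.022),b_m=(-.01,-.0115,.022),b_p=(-.01,.0115,.022),fo_p=(.01,.0295,.022),fo_m=(.01,-.0295,.022)).items():
    X=p+Rt@np.array(l); a=(proj("scene",X)[0]-[145,195]+.5)*4-.5; b=(proj("top",X)[0]-[200,140]+.5)*5.5-.5
    print(nm,X.round(4),a.round(),b.round())
```

```text
tipc [ 0.5572 -0.0624  0.0891] [566. 137.] [557. 311.]
f_m [ 0.5479 -0.0512  0.0936] [562. 145.] [530. 332.]
f_p [ 0.5704 -0.0562  0.0936] [544. 125.] [540. 277.]
b_m [ 0.5441 -0.0686  0.0845] [587. 148.] [573. 344.]
b_p [ 0.5665 -0.0736  0.0845] [569. 129.] [583. 289.]
fo_p [ 0.5879 -0.0601  0.0937] [530. 111.] [548. 234.]
fo_m [ 0.5303 -0.0473  0.0935] [576. 160.] [522. 376.]
```

View pics/t2.png

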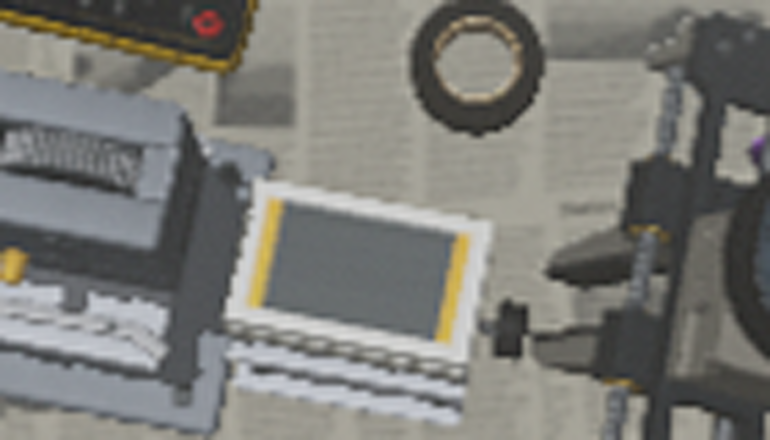

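The top crop shows the finger tips at (552,268) and (535,348), centred on the tile's axis to within about 1 mm. The end of the tile is at (478,292). Now I'll push.

```bash
python3 -m inch '[{"translation":[-0.0036,0,0.0071],"turn":[0,0,0],"grip":0.25},{"translation":[0.032,0,0.0253],"turn":[0,0,0],"grip":0.25},{"translation":[0.0605,0,0.0399],"turn":[0,0,0],"grip":0.25},{"translation":[0.0818,0,0.0508],"turn":[0,0,0],"grip":0.25},{"translation":[0.1032,0,0.0617],"turn":[0,0,0],"grip":0.25},{"translation":[0.1246,0,0.0726],"turn":[0,0,0],"grip":0.25},{"translation":[0.1459,0,0.0835],"turn":[0,0,0],"grip":0.25},{"translation":[0.1673,0,0.0945],"turn":[0,0,0],"grip":0.25},{"translation":[0.1673,0,0.0945],"turn":[0,0,0],"grip":0.25}]'; python3 go.py -.1 -.002 .1066 27
cat > look.py <<'E'
import sys,cv2,numpy as np
from cell import viewer
f=viewer.grab_frame("scene")["color"][195:295,145:295,::-1]; g=viewer.grab_frame("top")["color"][145:220,160:280,::-1]
a=cv2.resize(f,(450,300),interpolation=cv2.INTER_CUBIC); b=cv2.resize(g,(480,300),interpolation=cv2.INTER_CUBIC)
a=cv2.resize(f,(420,280),interpolation=cv2.INTER_CUBIC)
o=np.zeros((600,800,3),np.uint8); a=cv2.resize(f,None,fx=3,fy=3,interpolation=cv2.INTER_CUBIC); b=cv2.resize(g,None,fx=4,fy=4,interpolation=cv2.INTER_CUBIC)
o[:300,:450]=a; o[300:,:480]=b
cv2.imwrite(f"pics/{sys.argv[1]}.png",o[:,:480])
E
python3 look.py l1
```

```text
t: 3.9
ee_pos: [0.5645, -0.0237, 0.1051]
ee_rot: [0.758, 0.609, 0.182, -0.147]
contact_force: [-0.2, 0.0, 0.2]
width: 0.0229
finger_force: 0.0
t 3.9 TCP stand mm [-145.7   -1.6  105.1] F stand [0.  0.2 0.2] w 0.0229
tool in stand: lean/other [ 0.06 27.02 -0.15]
world target [0.575 0.021 0.107] translation [0.1656 0.0021 0.0778] turn [-0.0005 -0.0001  0.0007]
tool-axis unit shifts for 1 mm along stand x,y,z [[0.00356, 1e-05, 0.00182], [1e-05, -0.004, 1e-05], [0.00182, -0.0, -0.00356]]
```

View pics/l1.png

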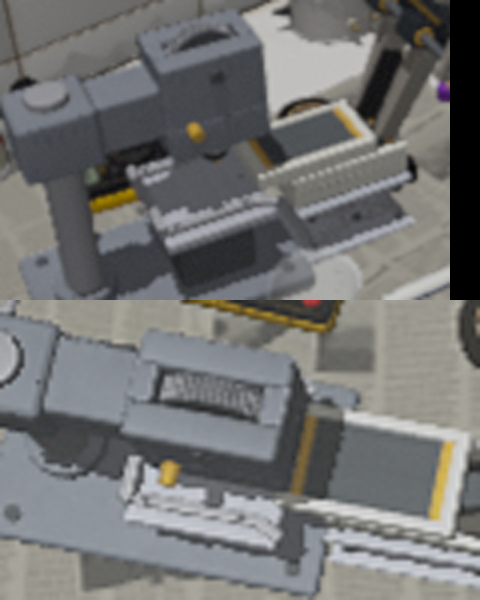

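The top tile has slid about 25 mm toward the stage and is square, and the lower two look unmoved. Continuing the push, raised 1 mm.

```bash
python3 -m inch '[{"translation":[0.0232,0,0.0074],"turn":[0,0,0],"grip":0.25},{"translation":[0.0445,0,0.0183],"turn":[0,0,0],"grip":0.25},{"translation":[0.0659,0,0.0292],"turn":[0,0,0],"grip":0.25},{"translation":[0.0873,0,0.0401],"turn":[0,0,0],"grip":0.25},{"translation":[0.1086,0,0.051],"turn":[0,0,0],"grip":0.25},{"translation":[0.13,0,0.062],"turn":[0,0,0],"grip":0.25},{"translation":[0.1513,0,0.0729],"turn":[0,0,0],"grip":0.25},{"translation":[0.1727,0,0.0838],"turn":[0,0,0],"grip":0.25},{"translation":[0.1941,0,0.0947],"turn":[0,0,0],"grip":0.25},{"translation":[0.1941,0,0.0947],"turn":[0,0,0],"grip":0.25},{"translation":[0.2154,0,0.1056],"turn":[0,0,0],"grip":0.25},{"translation":[0.2154,0,0.1056],"turn":[0,0,0],"grip":0.25}]'; python3 go.py -.065 -.002 .106 27
```

```text
t: 5.5
ee_pos: [0.5775, 0.0346, 0.1061]
ee_rot: [0.758, 0.609, 0.182, -0.146]
contact_force: [0.3, 0.1, 0.1]
width: 0.0228
finger_force: 0.0
t 5.5 TCP stand mm [-86.   -1.6 106.1] F stand [ 0.2 -0.3  0.1] w 0.0228
tool in stand: lean/other [ 0.04 27.01 -0.14]
world target [0.582 0.055 0.106] translation [0.0747 0.0018 0.0385] turn [-0.0004 -0.0001  0.0007]
tool-axis unit shifts for 1 mm along stand x,y,z [[0.00356, 1e-05, 0.00182], [1e-05, -0.004, 1e-05], [0.00182, -0.0, -0.00356]]
```

```bash
python3 -m inch '[{"translation":[0.0142,0,0.0073],"turn":[0,0,0],"grip":0.25},{"translation":[0.0285,0,0.0146],"turn":[0,0,0],"grip":0.25},{"translation":[0.0427,0,0.0218],"turn":[0,0,0],"grip":0.25},{"translation":[0.0534,0,0.0273],"turn":[0,0,0],"grip":0.25}]'; python3 go.py;python3 -m inch '[{"translation":[0.0071,0,0.0036],"turn":[0,0,0],"grip":0.25},{"translation":[0.0142,0,0.0073],"turn":[0,0,0],"grip":0.25}]'; python3 go.py; python3 look.py l2
```

```text
t: 6.0
ee_pos: [0.5807, 0.0492, 0.106]
ee_rot: [0.758, 0.609, 0.182, -0.146]
contact_force: [-1.3, -2.7, 1.3]
width: 0.0234
finger_force: 1.6
t 6.0 TCP stand mm [-71.   -1.5 106. ] F stand [-2.9  0.7  1.3] w 0.0234
tool in stand: lean/other [ 0.05 27.   -0.14]
t: 6.25
ee_pos: [0.5816, 0.0529, 0.106]
ee_rot: [0.758, 0.609, 0.182, -0.146]
contact_force: [-0.5, -2.1, 1.6]
width: 0.0231
finger_force: 1.2
t 6.25 TCP stand mm [-67.3  -1.6 106. ] F stand [-2.1  0.   1.6] w 0.0231
tool in stand: lean/other [ 0.04 27.   -0.13]
```

View pics/l2.png

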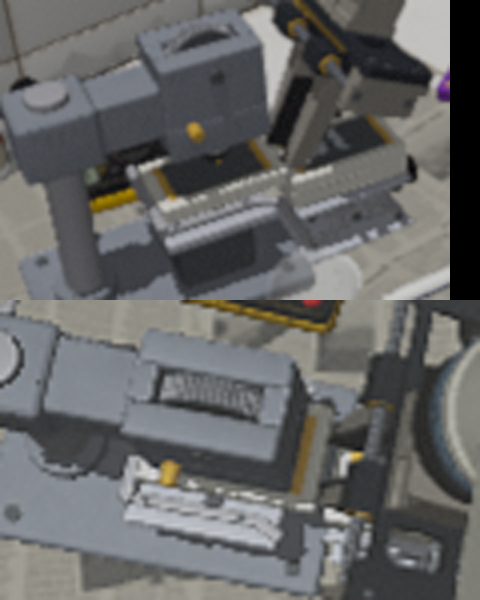

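The tile lies between the rails with its far end near the back stop at (150,185). I'm creeping on until the force rises.

```bash
for i in 1 2 3; do python3 -m inch '[{"translation":[0.0054,0,0.0027],"turn":[0,0,0],"grip":0.25},{"translation":[0.0054,0,0.0027],"turn":[0,0,0],"grip":0.25}]' >/dev/null; python3 go.py | head -1; done
```

```text
t 6.6 TCP stand mm [-66.2  -1.6 106. ] F stand [-5.1 -0.2  2. ] w 0.0228
t 6.85 TCP stand mm [-65.7  -1.7 105.9] F stand [-12.5   1.5   4.7] w 0.023
t 7.1 TCP stand mm [-65.3  -1.7 105.9] F stand [-19.9   3.9   9.2] w 0.0228
```

The force rose to 20 N at TCP x -65 (predicted about -67), so the tile is butted. I'll retreat, rise and straighten the tool.

```bash
python3 -m inch '[{"translation":[-0.05,0,-0.0255],"turn":[0,0,0],"grip":0.25},{"translation":[-0.2136,0,-0.1092],"turn":[0,0,0],"grip":0.25},{"translation":[-0.2136,0,-0.1092],"turn":[0,0,0],"grip":0.25},{"translation":[-0.12,0,-0.29],"turn":[0,0,0],"grip":0},{"translation":[0.0,0,-0.53],"turn":[0,0,0],"grip":0},{"translation":[0.095,0,-0.714],"turn":[0,-0.05,0],"grip":0},{"translation":[0.095,0,-0.714],"turn":[0,-0.1,0],"grip":0},{"translation":[0.095,0,-0.714],"turn":[0,-0.15,0],"grip":0},{"translation":[0.095,0,-0.714],"turn":[0,-0.15,0],"grip":0},{"translation":[0.095,0,-0.714],"turn":[0,-0.15,0],"grip":0}]' | head -2; python3 go.py -.010 0 .256 0; python3 look.py l3
```

```text
t: 8.35
ee_pos: [0.5692, -0.0005, 0.2753]
t 8.35 TCP stand mm [-122.1   -1.1  275.3] F stand [ 0.3 -0.7  0.7] w 0.0004
tool in stand: lean/other [ 0.1   0.15 -0.2 ]
world target [0.593 0.109 0.256] translation [ 0.4481 -0.0027  0.0784] turn [-0.0006 -0.0008  0.0011]
tool-axis unit shifts for 1 mm along stand x,y,z [[0.004, 1e-05, 1e-05], [1e-05, -0.004, 1e-05], [1e-05, -1e-05, -0.004]]
```

View pics/l3.png

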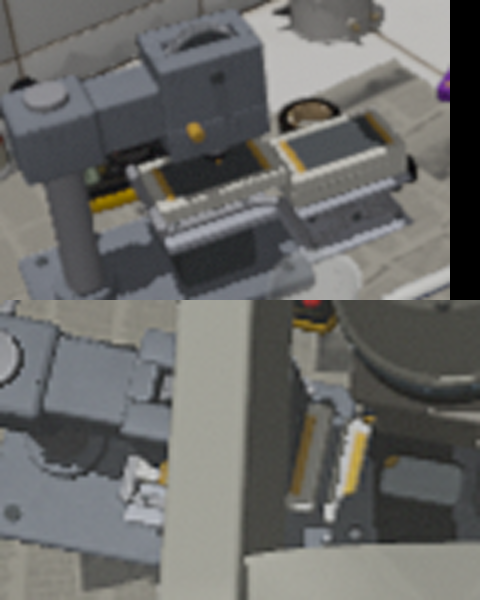

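The scene crop shows the tile home, against the stop and between the rails (near end at (285,175)); the lower two are in place. Next I'll go above the wheel.

```bash
python3 -m inch '[{"translation":[0.224,-0.003,0.03],"turn":[0,0,0],"grip":0},{"translation":[0.448,-0.003,0.06],"turn":[0,0,0],"grip":0},{"translation":[0.448,-0.003,0.06],"turn":[0,0,0],"grip":0},{"translation":[0.448,-0.003,0.06],"turn":[0,0,0],"grip":0}]' | head -2; python3 go.py -.010 0 .246 0
python3 - <<'E'
from geo import *
from go import Rs,S
for q in ((-.002,0,.224),(.018,0,.215),(-.022,0,.215)):
    print(q,((proj("top",Rs@np.array(q)+[*S,0])[0]-140+.5)*5-.5).round(),((proj("scene",Rs@np.array(q)+[*S,0])[0]-[145,195]+.5)*5-.5).round())
E
```

```text
t: 8.95
ee_pos: [0.5928, 0.1073, 0.2605]
t 8.95 TCP stand mm [-11.8  -0.7 260.5] F stand [0.9 0.  0. ] w 0.0007
tool in stand: lean/other [ 0.07  0.   -0.11]
world target [0.593 0.109 0.246] translation [ 0.0071 -0.0026  0.0578] turn [-0.0004 -0.      0.0006]
tool-axis unit shifts for 1 mm along stand x,y,z [[0.004, 1e-05, 0.0], [1e-05, -0.004, 1e-05], [0.0, -1e-05, -0.004]]
t 9.05 TCP stand mm [-12.2  -0.9 260.9] F stand [ 0.8  0.2 -0.6] w 0.0003
tool in stand: lean/other [ 0.03  0.01 -0.04]
(-0.002, 0, 0.224) [359. 138.] [334.  44.]
(0.018, 0, 0.215) [312. 134.] [292.  74.]
(-0.022, 0, 0.215) [412. 153.] [380.  49.]
```

```bash
python3 -m inch '[{"translation":[0.008,-0.003,0.03],"turn":[0,0,0],"grip":0},{"translation":[0.008,-0.003,0.05],"turn":[0,0,0],"grip":0},{"translation":[0.008,-0.003,0.05],"turn":[0,0,0],"grip":0}]' | head -1; python3 go.py | head -1; for i in 1 2 3; do python3 -m inch '[{"translation":[0,0,0.005],"turn":[0,0,0],"grip":0},{"translation":[0,0,0.005],"turn":[0,0,0],"grip":0}]' >/dev/null; python3 go.py | head -1; done
```

```text
t: 9.43
t 9.43 TCP stand mm [ -9.1   0.4 247.7] F stand [0.5 0.1 0.8] w 0.0005
t 9.68 TCP stand mm [ -8.6   0.  247.2] F stand [-0.2 -0.  -1.1] w 0.0004
t 9.93 TCP stand mm [-8.500e+00 -1.000e-01  2.463e+02] F stand [0.2 1.5 3.7] w 0.0007
t 10.18 TCP stand mm [-8.300e+00 -2.000e-01  2.462e+02] F stand [ 0.5  2.8 11.8] w 0.0003
```

Contact is at tip height 224 mm with a 12 N press. First stroke, 18 mm:

```bash
python3 -m inch '[{"translation":[0.009,0,0],"turn":[0,0,0],"grip":0},{"translation":[0.018,0,0],"turn":[0,0,0],"grip":0},{"translation":[0.027,0,0],"turn":[0,0,0],"grip":0},{"translation":[0.036,0,0],"turn":[0,0,0],"grip":0}]' >/dev/null; python3 go.py | head -1; python3 -m inch '[{"translation":[0.009,0,0],"turn":[0,0,0],"grip":0},{"translation":[0.018,0,0],"turn":[0,0,0],"grip":0},{"translation":[0.027,0,0],"turn":[0,0,0],"grip":0},{"translation":[0.034,0,0],"turn":[0,0,0],"grip":0},{"translation":[0.034,0,0],"turn":[0,0,0],"grip":0}]' >/dev/null; python3 go.py | head -1
python3 -m inch '[{"translation":[0,0,-0.03],"turn":[0,0,0],"grip":0},{"translation":[-0.035,0,-0.03],"turn":[0,0,0],"grip":0},{"translation":[-0.07,0,-0.03],"turn":[0,0,0],"grip":0},{"translation":[-0.07,0,-0.01],"turn":[0,0,0],"grip":0},{"translation":[-0.07,0,0],"turn":[0,0,0],"grip":0},{"translation":[-0.07,0,0],"turn":[0,0,0],"grip":0}]' >/dev/null; python3 go.py | head -1
```

```text
t 10.68 TCP stand mm [ 7.000e-01 -2.000e-01  2.462e+02] F stand [-0.4  3.9 11.8] w 0.0
t 11.3 TCP stand mm [ 9.50e+00 -2.00e-01  2.46e+02] F stand [0.2 2.1 9.2] w 0.0002
t 12.05 TCP stand mm [-8.300e+00 -1.000e-01  2.461e+02] F stand [-1.1  3.8 14.5] w 0.0004
```

```bash
for k in 1 2; do python3 -m inch '[{"translation":[0.009,0,0],"turn":[0,0,0],"grip":0},{"translation":[0.018,0,0],"turn":[0,0,0],"grip":0},{"translation":[0.027,0,0],"turn":[0,0,0],"grip":0},{"translation":[0.036,0,0],"turn":[0,0,0],"grip":0}]' >/dev/null; python3 go.py | head -1; python3 -m inch '[{"translation":[0.009,0,0],"turn":[0,0,0],"grip":0},{"translation":[0.018,0,0],"turn":[0,0,0],"grip":0},{"translation":[0.027,0,0],"turn":[0,0,0],"grip":0},{"translation":[0.034,0,0],"turn":[0,0,0],"grip":0}]' >/dev/null; python3 go.py | head -1
python3 -m inch '[{"translation":[0,0,-0.03],"turn":[0,0,0],"grip":0},{"translation":[-0.035,0,-0.03],"turn":[0,0,0],"grip":0},{"translation":[-0.07,0,-0.03],"turn":[0,0,0],"grip":0},{"translation":[-0.07,0,-0.01],"turn":[0,0,0],"grip":0},{"translation":[-0.07,0,0],"turn":[0,0,0],"grip":0},{"translation":[-0.07,0,0],"turn":[0,0,0],"grip":0}]' >/dev/null; python3 go.py | head -1; done
```

```text
t 12.55 TCP stand mm [ 7.000e-01 -2.000e-01  2.461e+02] F stand [-0.3  4.2 14.1] w 0.0004
t 13.05 TCP stand mm [ 9.200e+00 -2.000e-01  2.459e+02] F stand [-1.   2.8 12.2] w 0.0004
t 13.8 TCP stand mm [-9.400e+00 -1.000e-01  2.461e+02] F stand [-4.6  3.9 15. ] w -0.0
t 14.3 TCP stand mm [ -4.3  -0.6 246.1] F stand [-22.    0.4  18.7] w 0.0007
t 14.8 TCP stand mm [  4.6  -1.  246. ] F stand [-20.7  -0.7  18.1] w 0.0003
t 15.55 TCP stand mm [ -9.1  -0.  246. ] F stand [-4.6  4.5 15.4] w 0.0006
```

The tangential force jumped to 22 N with the finger slipping, so the wheel is at its lower stop. I'll lift clear and check.

```bash
python3 -m inch '[{"translation":[0,0,-0.03],"turn":[0,0,0],"grip":0},{"translation":[0,0,-0.2],"turn":[0,0,0],"grip":0},{"translation":[-0.3,0,-0.3],"turn":[0,0,0],"grip":0},{"translation":[-0.6,0,-0.3],"turn":[0,0,0],"grip":0},{"translation":[-1,0,-0.3],"turn":[0,0,0],"grip":0},{"translation":[-1,0,-0.3],"turn":[0,0,0],"grip":0},{"translation":[-1,0,-0.3],"turn":[0,0,0],"grip":0},{"translation":[-1,0,-0.3],"turn":[0,0,0],"grip":0}]' >/dev/null; python3 go.py
python3 - <<'E'
from cell import viewer
import cv2,numpy as np
f=viewer.grab_frame("scene")["color"][...,::-1]; g=viewer.grab_frame("top")["color"][...,::-1]
o=np.zeros((600,800,3),np.uint8)
c=f[235:285,180:260]; o[:300,:480]=cv2.resize(c,None,fx=6,fy=6,interpolation=cv2.INTER_CUBIC)
o[300:,:400]=cv2.resize(f[180:330,130:330],(400,300),interpolation=cv2.INTER_CUBIC)
o[300:,400:]=cv2.resize(g[120:270,140:340],(400,300),interpolation=cv2.INTER_CUBIC)
cv2.imwrite("pics/end.png",o)
E
```

```text
t 16.55 TCP stand mm [-258.5   -0.6  319.3] F stand [-0.2 -0.1  0.7] w 0.0004
tool in stand: lean/other [ 0.03  0.04 -0.07]
```

View pics/end.png

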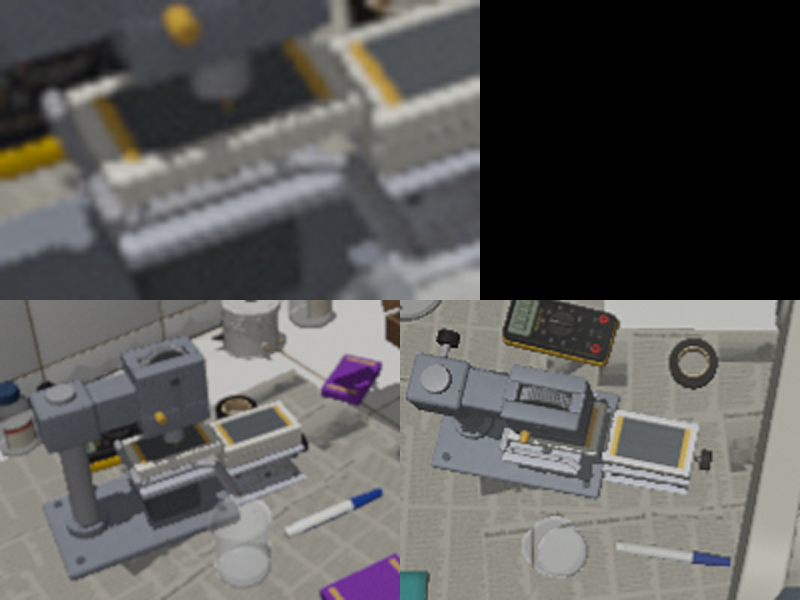

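The picture shows the probe down with its pins on the tile at (228,100). The tile is square against the stop, the lower stack is in place and the bystanders are untouched.

```bash
python3 -c "
from cell import job_done
print(job_done())"
```

```text
the job is handed in; nothing more can be done
None
```

The job is handed in, with no verdict returned: the top tile is butted against the back stop, the thumbwheel is rolled to its lower stop with the pins on the tile, and the lower tiles and bystanders look unmoved in the last picture.

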